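Open the sample box by its lever and ease the lid shut

TASK

A customer wants a cookie from the wider of the two lidded sample boxes: with the fingertips, press that box's lever down until its lid stands wide open and keep it open for three seconds while they take one, then let the lever up slowly so that the lid closes fully without slamming, and move the hand clear. Work the lid by its lever alone and do not touch the lid; grip and lift nothing, leave the narrow box shut and everything else on the counter where it is.

Things in the scene. Friction and masses are not known exactly. Their poses are not given: they have to be found in the camera images.
- wide_box: The wide one of two wooden sample boxes: 140 mm wide along its hinge, 130 mm deep, 88 mm tall with its flat steel lid shut; fixed to the counter. Origin: centre of its underside. Its own -x points out of its front, where the lever sticks out; its y runs along the hinge at the back, z is up. Holds cookies.
- wide_pad (a point): Centre of the upper face of the rubber pad on the end of the wide box's lever; the pad is 28 mm long along the lever, 34 mm across, 8 mm thick. At rest it is 179 mm in front of the box's centre and about 90 mm above the counter, sloping up outwards by 0.25 rad; pressed fully down it is about 40 mm above the counter, sloping down by 0.25 rad. Only its position matters
- wide_lever (a joint): Lever of the wide box, in rad: 0 up at rest (lid shut), 0.5 fully down at its stop. It turns about a level pin 83 mm in front of the box's centre, 60 mm above the counter, and 100 mm from the pad's centre; the pad falls about 50 mm in all
- wide_lid (a joint): Lid of the wide box, in rad: 0 shut, 1.2 fully open, hinged along the box's back edge and standing up there when open. It is linked to its lever and always turns 2.4 times as far. Its weight raises the lever again: holding it takes about 2 to 8 N on the pad, most when nearly shut, and let go it slams at over 2.5 rad/s
- narrow_box: The narrow one of two wooden sample boxes: 80 mm wide along its hinge, 130 mm deep, 88 mm tall with its flat steel lid shut; fixed to the counter. Origin: centre of its underside. Its own -x points out of its front, where the lever sticks out; its y runs along the hinge at the back, z is up. Holds finger rolls. Which box stands further left varies.
- narrow_pad (a point): Centre of the upper face of the rubber pad on the end of the narrow box's lever; the pad is 28 mm long along the lever, 34 mm across, 8 mm thick. At rest it is 179 mm in front of the box's centre and about 90 mm above the counter, sloping up outwards by 0.25 rad; pressed fully down it is about 40 mm above the counter, sloping down by 0.25 rad. Only its position matters
- narrow_lever (a joint): Lever of the narrow box, in rad: 0 up at rest (lid shut), 0.5 fully down at its stop. It turns about a level pin 83 mm in front of the box's centre, 60 mm above the counter, and 100 mm from the pad's centre; the pad falls about 50 mm in all
- narrow_lid (a joint): Lid of the narrow box, in rad: 0 shut, 1.2 fully open, hinged along the box's back edge and standing up there when open. It is linked to its lever and always turns 2.4 times as far. Its weight raises the lever again: holding it takes about 2 to 8 N on the pad, most when nearly shut, and let go it slams at over 2.5 rad/s
- jar_a: Bystander: glass preserve jar, 57 mm across, 77 mm tall; loose. Origin: centre of its underside
- jar_b: Bystander: glass preserve jar, 53 mm across, 71 mm tall; loose. Origin: centre of its underside
- bell: Bystander: round counter bell, 82 mm across, 58 mm tall; loose. Origin: centre of its underside
- timer: Bystander: domed kitchen timer, 63 mm across, 52 mm tall; loose. Origin: centre of its underside
- round_cutter: Bystander: round tin cookie cutter, 57 mm across, 30 mm tall; loose. Origin: centre of its underside
- price_card: Bystander: slate price card in a wooden foot, 22 x 68 x 52 mm; loose. Origin: centre of its underside

How it is judged:
By the outcome, as a careful person would: the job done as asked, in the order asked, and still so for the second after the job is handed in, with the robot touching nothing.
It also fails if it takes over 51 s, if anything falls off the work surface, if the arm or the gripper's body presses on something with over 40 N, if the wrist force passes 120 N, or if a joint passes its speed limit or range.

ROBOT

A 6-joint arm with a two-finger parallel gripper is mounted at the origin on a cart in front of the work surface, level with it; the furniture and walls round the work are solid. World frame = base frame: x ahead of the robot, y to its left, z up, the work surface at z = 0. Lengths are in m, angles in rad, forces in N, time in s.
With the tool pointing down it reaches from about 0.25 to 0.725 m from the base axis. Payload 4 kg.
Tool frame: the origin (TCP) lies midway between the tips of the shut fingers; the grasp point (between the pads) lies 19 mm behind it; z points along the fingers, y is the line along which they close (so a half turn about z gives the same grasp; the last joint's range is limited). The gripper opens to 85 mm and grips with 20 to 120 N. Pads are 22 mm wide; open, the fingers measure 114 mm over their backs; the gripper's body (76 mm by 85 mm) begins 54 mm behind the grasp point. The pads swing forward as they close: fully open they stand 13 mm farther back than shut.
Start: joints at [-1.258, 0.241, 0.005, 1.335, 0, 1.571], TCP at [0.154, -0.476, 0.231] pointing down, gripper open.
Joint ranges: [-2.72, 2.72], [-1.05, 1.87], [-1.09, 1.28], [-1.99, 2.15], [-1.42, 1.44], [-3.14, 3.14]. Speed limits (rad/s): [2.79, 2.79, 3.14, 3.14, 3.14, 3.14].

INTERFACE

Orientations are given as a unit quaternion [x, y, z, w].
In Python, from workcell import get_obs, camera, job_done, silhouettes gives the robot as it stands. The module is installed in compiled form; this text tells all that it offers.
- The arm moves only by the tool drive_tool, never from a script. Its argument "increments" is a list of rows, each a list of 3 entries, a list of its own where there are three numbers: the shift along the world's x, y, z in mm, then the turn, a rotation vector about the world's x, y, z in degrees, then the opening, from 0 (shut) to 1 (fully open). A call has 1 to 8 rows; each row shifts and turns the commanded pose from where the row before left it; what a row does not reach is not made up. A row lasts 1/12 s, in which the tool goes at most 41.7 mm and 7.16 degrees, less where a joint would pass 70% of its speed; a pose out of reach is approached as far as the arm can. A call is refused whole if a number of a shift passes 41.7 or a number of a turn 7.16, either way. A call with a gripper value outside its range is refused whole. The fingers move at their own pace and stop on an object; the grip force is fixed at half the most. Time passes only in rows, so rows that do not move let the fingers close. It gives the time, the measured TCP pose, the force, the opening and the grip force at its end, in the units of the state.
- get_obs(): the state, without advancing time (a new reading comes with each control period).
- camera(name): name is "scene" or "side" or "wrist"; returns a dict with "image" (420x560x3 uint8, red, green, blue), "K" (3x3 intrinsics, pixels), "view" (4x4, takes a point from world to camera coordinates). Camera axes: x right, y down, z forward; pixel columns grow to the right and rows downward; lengths in m; the calibration is good to about 2 mm. A picture is of the moment at which its call begins. There is no depth.
- job_done(): hands the job in; it is judged then, once.
Trained networks look in a picture, given as the dict that the camera call returned (one of the last four; its "shot" number tells which), for a name from the list of things; names that differ only in an ending like _2 or _b are one class to them, and where a whole thing is asked for, a point or a joint stands for the part that bears it (a point fixed in the world has none). Each returns a list of dicts, best first, with "conf" (0 to 1); they miss things now and then, are a little off and sometimes report something else, mostly with a low value. They report only what shows in the picture. A call takes as long as a camera call.
- silhouettes(query, picture): "region" (420x560 bool, what is visible of it) and "bbox" ([left, top, right, bottom] in pixels, round what is visible of it).
The state is a dict: "clock": time; "joint_pos": joint angles; "joint_vel": joint speeds; "tau": joint torques, N m; "eef_pos": TCP position; "tool_rot": TCP orientation; "ft_force": force on the tool from outside, world axes, zero at the start; "ft_torque": the same for the moment, N m; "grip_width": finger opening in m; "grasp_force": force on a finger pad.
Only numpy, scipy, OpenCV 4.12 (cv2) and the standard library are available. Lean on these libraries where they do the work, as an engineer would, in place of code of your own. Each camera call takes 0.05 s, during which the arm holds its last target. There are 200 camera calls.

## Working session

There is one attempt and no reset: what is moved stays moved. The work goes in short steps, Python scripts to look and compute and a tool call to move; the robot and the scene stay as the last step left them, time stands still between calls to the robot, and variables do not carry over. Pictures are saved under pics/ and viewed, at most 10 in all, crops included, and the job is handed in when it is done.

Besides the shell and the picture viewer there is one more tool, called after "Call:" as name([rows], argument=value, ...), one row to a line, values as JSON. drive_tool: Moves the arm, as the interface text tells. Its arguments: {"type":"object","properties":{"increments":{"type":"array"}},"required":["increments"]}

```bash
mkdir -p pics
python3 - <<'E'
from workcell import *
import cv2,numpy as np,pickle
o=get_obs();print(o['clock'],o['eef_pos'],o['tool_rot'],o['grip_width'],o['ft_force'])
ims=[]
for n in ['scene','side']:
    p=camera(n);pickle.dump(p,open(f'{n}.pkl','wb'))
    print(n,p['K'].tolist(),np.round(p['view'],4).tolist())
    for q in ['wide_box','narrow_box','wide_pad','narrow_pad','wide_lid','narrow_lid','jar_a','bell','timer','round_cutter','price_card']:
        for s in silhouettes(q,p)[:2]:
            r=s['region'];ys,xs=np.nonzero(r);print(q,round(s['conf'],2),s['bbox'],xs.mean().round(1),ys.mean().round(1))
    cv2.imwrite(f'pics/{n}1.png',cv2.cvtColor(p['image'],cv2.COLOR_RGB2BGR))
E
```

```text
0.0 [ 0.15365703 -0.47512785  0.23041647] [ 9.87794218e-01  1.55760978e-01 -1.71553537e-04 -1.03534669e-03] 0.0852364983143721 [-0.28915981 -0.35994013 -0.18308267]
scene [[410.5960724353753, 0.0, 286.0068773674703], [0.0, 410.5960724353753, 208.29086781594535], [0.0, 0.0, 1.0]] [[0.629, 0.7773, 0.0071, -0.3354], [0.5068, -0.4031, -0.762, -0.2617], [-0.5895, 0.4829, -0.6475, 1.748], [0.0, 0.0, 0.0, 1.0]]
wide_box 0.67 [176.2, 184.8, 263.8, 237.8] 230.3 213.8
narrow_box 0.97 [295.6, 146.6, 340.3, 180.6] 321.7 165.1
wide_pad 0.66 [174.9, 217.5, 212.1, 231.5] 192.1 223.9
narrow_pad 0.52 [298.9, 173.9, 317.9, 182.9] 306.4 176.2
wide_lid 0.76 [205.7, 187.4, 262.8, 225.1] 231.7 205.6
narrow_lid 0.6 [308.7, 145.2, 342.0, 169.8] 327.9 158.6
jar_a 0.78 [289.9, 220.9, 307.6, 248.9] 299.3 235.2
jar_a 0.77 [220.5, 236.4, 236.4, 263.6] 228.0 249.7
bell 0.71 [255.0, 233.8, 283.3, 260.6] 268.4 247.4
timer 0.79 [151.3, 249.3, 176.4, 274.1] 163.5 258.3
round_cutter 0.55 [260.3, 260.1, 278.3, 281.1] 268.6 269.5
price_card 0.62 [303.3, 249.1, 320.6, 272.1] 314.0 262.7
price_card 0.53 [297.8, 147.2, 340
[... 340 characters left out ...]
[142.9, 215.4, 183.3, 221.6] 160.5 218.8
narrow_box 0.95 [280.8, 159.4, 320.8, 188.8] 304.3 174.4
narrow_box 0.62 [279.7, 216.4, 301.8, 248.0] 290.6 231.4
wide_pad 0.52 [144.3, 214.1, 182.9, 221.1] 158.1 218.6
narrow_pad 0.66 [277.1, 174.9, 306.8, 183.5] 292.0 180.7
wide_lid 0.83 [172.6, 189.2, 248.2, 223.2] 208.2 203.1
narrow_lid 0.65 [302.2, 159.0, 322.7, 175.0] 309.5 167.7
jar_a 0.92 [279.6, 214.8, 300.3, 250.3] 290.2 231.6
jar_a 0.68 [193.6, 229.4, 213.9, 262.2] 205.6 244.6
bell 0.9 [240.7, 229.4, 271.3, 255.7] 253.4 243.6
timer 0.76 [112.8, 242.6, 140.1, 271.1] 126.6 256.3
round_cutter 0.58 [248.3, 250.6, 266.4, 276.6] 256.3 263.3
price_card 0.87 [301.1, 241.5, 320.5, 268.3] 311.2 254.7
```

View pics/scene1.png

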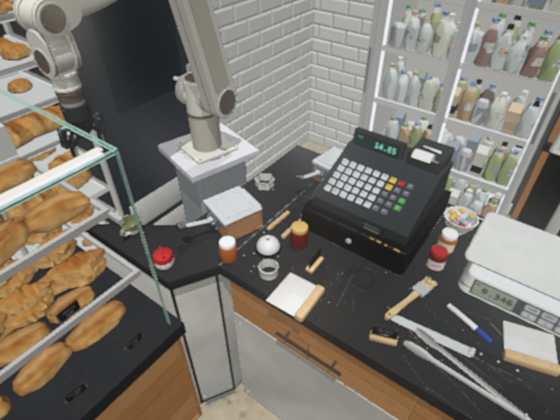

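View pics/side1.png

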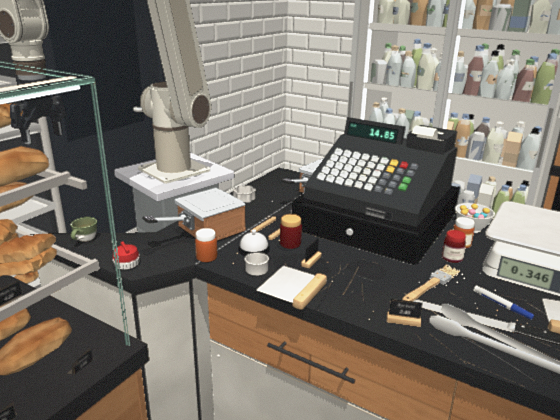

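The wide box is at about scene (235,210), with its lever pointing left to about (190,225). The narrow box is at about (325,160), tucked by the register. I'll enlarge both to get corner pixels.

Run:
```python
import cv2,numpy as np,pickle
a=[]
for n,(x,y) in dict(scene=(140,170),side=(110,170)).items():
    im=cv2.cvtColor(pickle.load(open(n+'.pkl','rb'))['image'],cv2.COLOR_RGB2BGR)
    c=cv2.resize(im[y:y+74,x:x+145],None,fx=5.5,fy=4,interpolation=cv2.INTER_CUBIC) if 0 else cv2.resize(im[y:y+75,x:x+200],None,fx=4,fy=4,interpolation=cv2.INTER_CUBIC)
    for k in range(0,200,20): cv2.putText(c,str(x+k),(k*4,10),0,.35,(0,255,255));cv2.line(c,(k*4,12),(k*4,18),(0,255,255))
    for k in range(0,75,10): cv2.putText(c,str(y+k),(0,k*4+4),0,.35,(0,255,0))
    a.append(c)
cv2.imwrite('pics/z1.png',np.vstack(a))
```

```text
(no output)
```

View pics/z1.png

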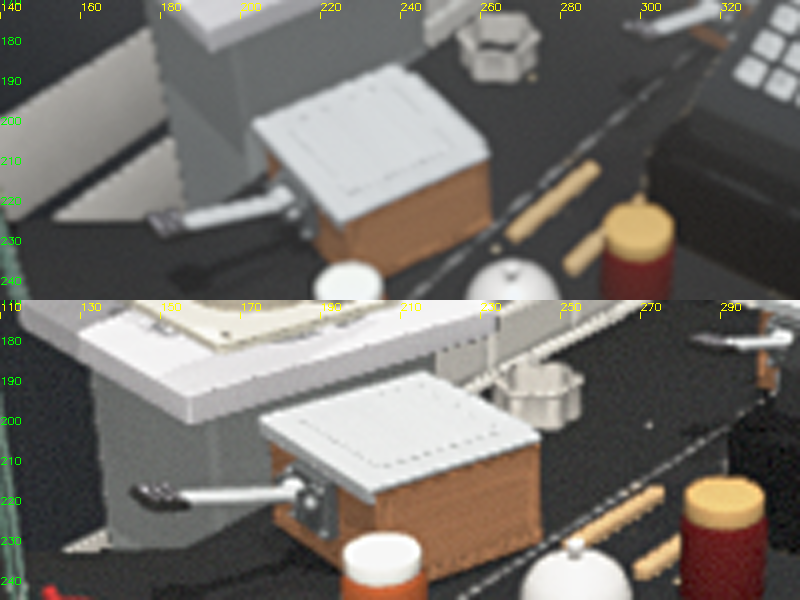

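Scene crop: the lid corners are at about (204,200), (240,186), (262,207), (226,225) and the pad at about (182,225). Side crop: corners at (175,200), (217,188), (245,204), (203,220) and the pad at about (149,218).

```bash
cat > h.py <<'E'
import cv2,numpy as np,pickle
from scipy.optimize import least_squares
P={n:pickle.load(open(n+'.pkl','rb')) for n in ['scene','side']}
def proj(p,X):
    X=np.atleast_2d(X);c=X@p['view'][:3,:3].T+p['view'][:3,3];q=c@p['K'].T;return q[:,:2]/q[:,2:]
def ray(p,uv,z):
    R,t=p['view'][:3,:3],p['view'][:3,3];o=-R.T@t;d=R.T@np.linalg.inv(p['K'])@[uv[0],uv[1],1];return o+d*(z-o[2])/d[2]
def tri(uvs):
    f=lambda X:np.concatenate([(proj(P[n],X)[0]-uv) for n,uv in uvs.items()])
    r=least_squares(f,[.4,-.2,.05]);return r.x.round(4),np.abs(r.fun).max().round(2)
E
python3 - <<'E'
from h import *
C={'scene':[(203.7,200),(240,186.5),(262,207.5),(226.2,225.5)],'side':[(175.5,200),(217.5,188.5),(245.2,204),(203.2,220)]}
for i in range(4): print(tri({n:C[n][i] for n in C}), [ray(P[n],C[n][i],.088).round(3) for n in C])
pad={'scene':(182,225.5),'side':(148.7,218.7)};print('pad',tri(pad),[ray(P[n],pad[n],.09).round(3) for n in pad])
def pts(v):
    x,y,a,w=v;R=np.array([[np.cos(a),-np.sin(a)],[np.sin(a),np.cos(a)]])
    L=np.array([(-.067,.07),(.065,.07),(.065,-.07),(-.067,-.07)])*[1,w]
    q=L@R.T+[x,y];return np.c_[q,[.088]*4],np.r_[R@[-.179,0]+[x,y],.09]
best=None
for a0 in np.arange(0,6.28,.5):
    def f(v):
        X,pd=pts(v);return np.concatenate([(proj(P[n],X)-C[n]).ravel() for n in C]+[(proj(P[n],pd)[0]-pad[n]) for n in C])
    # allow cyclic: starting angle decides
    r=least_squares(f,[.4,-.2,a0,1],loss='soft_l1')
    if best is None or r.cost<best.cost: best=r
print(best.x,best.cost,f(best.x).round(1)); print('pad',pts(best.x)[1])
# others
g={'jar_o':((228,249.7),(205.6,244.6),.035),'jar_r':((299.3,235.2),(290.2,231.6),.035),'bell':((268.4,247.4),(253.4,243.6),.029),'timer':((163.5,258.3),(126.6,256.3),.026),'narrowpad':((306.4,176.2),(285,180.7),.09),'cup':((129,226),(84,229),.03)}
for k,(a,b,z) in g.items(): print(k,ray(P['scene'],a,z).round(3),ray(P['side'],b,z).round(3))
E
```

```text
(array([ 0.3959, -0.2356,  0.0798]), np.float64(0.48)) [array([ 0.404, -0.241,  0.088]), array([ 0.413, -0.245,  0.088])]
(array([ 0.4138, -0.1048,  0.0844]), np.float64(0.23)) [array([ 0.417, -0.108,  0.088]), array([ 0.421, -0.11 ,  0.088])]
(array([ 0.5474, -0.1105,  0.0823]), np.float64(0.22)) [array([ 0.552, -0.115,  0.088]), array([ 0.558, -0.118,  0.088])]
(array([ 0.5377, -0.2417,  0.0723]), np.float64(0.04)) [array([ 0.553, -0.25 ,  0.088]), array([ 0.565, -0.26 ,  0.088])]
pad (array([ 0.4648, -0.3543,  0.0849]), np.float64(0.55)) [array([ 0.472, -0.355,  0.09 ]), array([ 0.473, -0.36 ,  0.09 ])]
[ 0.48400855 -0.17880733  1.50670001  1.01416095] 5.005880618726138 [ 0.7  0.8 -0.4  0.2  0.3  1.5 -0.5 -0.4  0.2 -0.8 -0.8 -0.4  0.2  0.2
 -0.2 -2.9 -0.5  0.5  0.7 -0.3]
pad [ 0.47254316 -0.35743976  0.09      ]
jar_o [ 0.596 -0.277  0.035] [ 0.593 -0.275  0.035]
jar_r [ 0.682 -0.067  0.035] [ 0.681 -0.067  0.035]
bell [ 0.66  -0.172  0.029] [ 0.659 -0.175  0.029]
timer [ 0.498 -0.442  0.026] [ 0.502 -0.442  0.026]
narrowpad [0.514 0.106 0.09 ] [0.507 0.077 0.09 ]
cup [ 0.304 -0.466  0.03 ] [ 0.304 -0.46   0.03 ]
```

Run:
```python
from h import *
print(tri({'scene':(116,152),'side':(94,79)}),tri({'scene':(168,322),'side':(127,345)}))
print([proj(P[n],[.154,-.476,.231]).round() for n in P])
```

```text
(array([ 0.5899, -0.5031,  0.4683]), np.float64(0.78)) (array([ 0.5654, -0.4979, -0.1714]), np.float64(0.44))
[array([[ 91., 154.]]), array([[ 43., 144.]])]
```

Call:
drive_tool([
  [[20, 0, 0], [0, 0, 0], 0],
  [[30, 10, 0], [0, 0, 0], 0],
  [[35, 15, -5], [0, 0, 0], 0],
  [[35, 15, -5], [0, 0, 0], 0],
  [[35, 10, -5], [0, 0, 0], 0],
  [[20, 5, -5], [0, 0, 0], 0],
  [[0, 0, 0], [0, 0, 0], 0],
  [[0, 0, 0], [0, 0, 0], 0],
])

```text
clock: 1.87
eef_pos: [0.3297, -0.42, 0.2107]
tool_rot: [0.988, 0.157, -0.0, -0.0]
ft_force: [-0.2, 0.1, 0.3]
grip_width: -0.0002
grasp_force: 0.0
```

Call:
drive_tool([
  [[30, 15, 0], [0, 0, 0], 0],
  [[30, 15, -5], [0, 0, 0], 0],
  [[30, 15, -10], [0, 0, 0], 0],
  [[30, 10, -10], [0, 0, 0], 0],
  [[20, 8, -5], [0, 0, 0], 0],
  [[0, 0, 0], [0, 0, 0], 0],
  [[0, 0, 0], [0, 0, 0], 0],
])

```text
clock: 2.45
eef_pos: [0.4685, -0.3578, 0.1809]
tool_rot: [0.988, 0.156, -0.001, -0.0]
ft_force: [-1.1, -0.3, 0.4]
grip_width: -0.0
grasp_force: 0.0
```

Run:
```python
from workcell import *
import cv2,numpy as np
from h import proj,P,tri
b=[]
uv={}
for n in ['wrist','scene','side']:
    p=camera(n); im=cv2.cvtColor(p['image'],cv2.COLOR_RGB2BGR)
    for s in silhouettes('wide_pad',p)[:1]:
        ys,xs=np.nonzero(s['region']);print(n,s['conf'],s['bbox'],xs.mean(),ys.mean())
    e=get_obs()['eef_pos']
    for X,c in ((e,(0,255,0)),([.472,-.357,.09],(0,0,255))):
        u=proj(p,X)[0];print(n,u.round(1));
        if n!='scene': cv2.circle(im,tuple(int(v) for v in u),2,c,-1)
    if n=='wrist': w=im
    else: b.append(cv2.resize(im[150:250,110:250],None,fx=2.85,fy=2.85,interpolation=cv2.INTER_CUBIC))
cv2.imwrite('pics/w2.png',np.hstack([cv2.resize(w,(400,300)),cv2.resize(b[1],(400,300))]))
print(e)
```

```text
wrist 0.69 [150.6, 142.6, 308.2, 236.4] 239.80638962286812 190.37785251020898
wrist [286.2 277.4]
wrist [285.8 207.2]
scene 0.43 [174.3, 218.6, 213.3, 231.5] 192.640625 223.69791666666666
scene [175.2 201.8]
scene [181.5 225.8]
side [144.6 183.9]
side [149.5 218.2]
[ 0.46790046 -0.35870036  0.1820033 ]
```

View pics/w2.png

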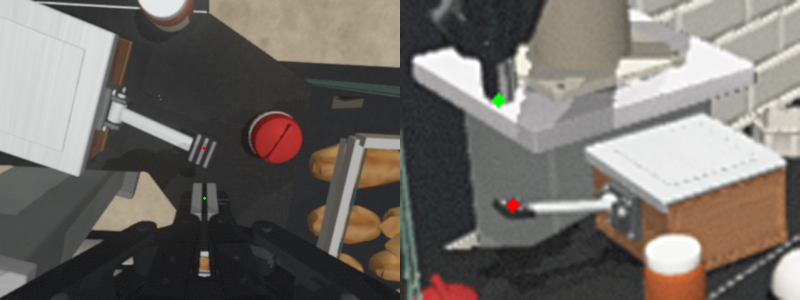

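The red dot (projected pad estimate) sits on the pad in both views: wrist (202,150), side (513,205). The timer is clear to the right. Next I'll go down to the pad.

Call:
drive_tool([
  [[4, 1, -20], [0, 0, 0], 0],
  [[0, 0, -25], [0, 0, 0], 0],
  [[0, 0, -20], [0, 0, 0], 0],
  [[0, 0, -10], [0, 0, 0], 0],
  [[0, 0, -5], [0, 0, 0], 0],
  [[0, 0, -4], [0, 0, 0], 0],
  [[0, 0, 0], [0, 0, 0], 0],
])

```text
clock: 3.33
eef_pos: [0.4729, -0.357, 0.0975]
tool_rot: [0.988, 0.156, 0.0, 0.0]
ft_force: [-0.2, 0.4, 0.2]
grip_width: 0.0002
grasp_force: 0.0
```

Call:
drive_tool([
  [[0, 0, -3], [0, 0, 0], 0],
  [[0, 0, -3], [0, 0, 0], 0],
  [[0, 0, -3], [0, 0, 0], 0],
  [[0, 0, -3], [0, 0, 0], 0],
  [[0, 0, -3], [0, 0, 0], 0],
  [[0, 0, -3], [0, 0, 0], 0],
  [[0, 0, 0], [0, 0, 0], 0],
])

```text
clock: 3.92
eef_pos: [0.4739, -0.3583, 0.0807]
tool_rot: [0.988, 0.156, 0.001, 0.002]
ft_force: [-0.9, -2.0, 4.7]
grip_width: -0.0001
grasp_force: 2.1
```

Call:
drive_tool([
  [[0, 0, -3], [0, 0, 0], 0],
  [[0, 0, -3], [0, 0, 0], 0],
  [[0, 0, -3], [0, 0, 0], 0],
  [[0, 0, -3], [0, 0, 0], 0],
  [[0, 0, -3], [0, 0, 0], 0],
  [[0, 0, -3], [0, 0, 0], 0],
  [[0, 0, -3], [0, 0, 0], 0],
  [[0, 0, 0], [0, 0, 0], 0],
])

```text
clock: 4.58
eef_pos: [0.4737, -0.3579, 0.0591]
tool_rot: [0.988, 0.156, 0.001, 0.001]
ft_force: [0.9, -2.0, 1.8]
grip_width: -0.0004
grasp_force: 1.8
```

Call:
drive_tool([
  [[0, 0, -3], [0, 0, 0], 0],
  [[0, 0, -3], [0, 0, 0], 0],
  [[0, 0, -3], [0, 0, 0], 0],
  [[0, 0, -2], [0, 0, 0], 0],
  [[0, 0, -2], [0, 0, 0], 0],
  [[0, 0, 0], [0, 0, 0], 0],
])

```text
clock: 5.08
eef_pos: [0.4726, -0.356, 0.0445]
tool_rot: [0.988, 0.156, -0.0, -0.001]
ft_force: [0.9, -0.7, 1.9]
grip_width: -0.0001
grasp_force: 1.0
```

Call:
drive_tool([
  [[0, 0, -2], [0, 0, 0], 0],
  [[0, 0, -2], [0, 0, 0], 0],
  [[0, 0, -1], [0, 0, 0], 0],
  [[0, 0, 0], [0, 0, 0], 0],
])

```text
clock: 5.42
eef_pos: [0.4729, -0.3559, 0.042]
tool_rot: [0.988, 0.156, 0.0, -0.001]
ft_force: [-1.7, 3.6, 12.6]
grip_width: 0.0
grasp_force: 6.3
```

Run:
```python
from workcell import *
import cv2,numpy as np
a=[]
for n in ['scene','side']:
    im=cv2.cvtColor(camera(n)['image'],cv2.COLOR_RGB2BGR);a.append(cv2.resize(im[120:270,100:300],(400,300)))
cv2.imwrite('pics/o1.png',np.hstack(a));o=get_obs();print(o['eef_pos'],o['ft_force'])
```

```text
[ 0.47288537 -0.35587448  0.04205097] [-1.21242909  2.3240062  14.21862215]
```

View pics/o1.png

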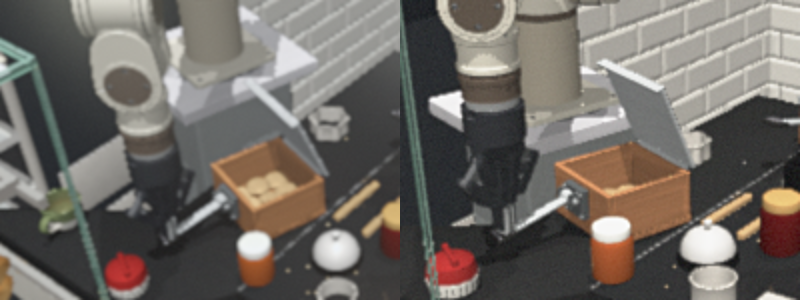

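The lid stands wide open at about (285,120) in the scene crop and (650,110) in the side crop. The fingers are on the pad, and 13 N says the lever is at its stop. Holding for more than 3 s.

Call:
drive_tool([
  [[0, 0, 0], [0, 0, 0], 0],
  [[0, 0, 0], [0, 0, 0], 0],
  [[0, 0, 0], [0, 0, 0], 0],
  [[0, 0, 0], [0, 0, 0], 0],
  [[0, 0, 0], [0, 0, 0], 0],
  [[0, 0, 0], [0, 0, 0], 0],
  [[0, 0, 0], [0, 0, 0], 0],
  [[0, 0, 0], [0, 0, 0], 0],
])

```text
clock: 6.18
eef_pos: [0.4729, -0.3559, 0.042]
tool_rot: [0.988, 0.156, 0.0, -0.0]
ft_force: [-2.1, 2.1, 12.5]
grip_width: 0.0004
grasp_force: 6.3
```

Call:
drive_tool([
  [[0, 0, 0], [0, 0, 0], 0],
  [[0, 0, 0], [0, 0, 0], 0],
  [[0, 0, 0], [0, 0, 0], 0],
  [[0, 0, 0], [0, 0, 0], 0],
  [[0, 0, 0], [0, 0, 0], 0],
  [[0, 0, 0], [0, 0, 0], 0],
  [[0, 0, 0], [0, 0, 0], 0],
  [[0, 0, 0], [0, 0, 0], 0],
])

```text
clock: 6.85
eef_pos: [0.4729, -0.3559, 0.0421]
tool_rot: [0.988, 0.156, 0.0, -0.0]
ft_force: [-3.0, 2.5, 13.9]
grip_width: 0.0002
grasp_force: 6.3
```

Call:
drive_tool([
  [[0, 0, 0], [0, 0, 0], 0],
  [[0, 0, 0], [0, 0, 0], 0],
  [[0, 0, 0], [0, 0, 0], 0],
  [[0, 0, 0], [0, 0, 0], 0],
  [[0, 0, 0], [0, 0, 0], 0],
  [[0, 0, 0], [0, 0, 0], 0],
  [[0, 0, 0], [0, 0, 0], 0],
  [[0, 0, 0], [0, 0, 0], 0],
])

```text
clock: 7.52
eef_pos: [0.4729, -0.3559, 0.042]
tool_rot: [0.988, 0.156, 0.0, -0.0]
ft_force: [-2.1, 2.8, 13.1]
grip_width: -0.0003
grasp_force: 6.3
```

Call:
drive_tool([
  [[0, 0, 0], [0, 0, 0], 0],
  [[0, 0, 0], [0, 0, 0], 0],
  [[0, 0, 0], [0, 0, 0], 0],
  [[0, 0, 0], [0, 0, 0], 0],
  [[0, 0, 0], [0, 0, 0], 0],
  [[0, 0, 0], [0, 0, 0], 0],
  [[0, 0, 0], [0, 0, 0], 0],
  [[0, 0, 0], [0, 0, 0], 0],
])

```text
clock: 8.18
eef_pos: [0.4729, -0.3559, 0.042]
tool_rot: [0.988, 0.156, 0.0, -0.0]
ft_force: [-1.9, 2.8, 13.3]
grip_width: -0.0003
grasp_force: 6.3
```

Call:
drive_tool([
  [[0, 0, 0], [0, 0, 0], 0],
  [[0, 0, 0], [0, 0, 0], 0],
  [[0, 0, 0], [0, 0, 0], 0],
  [[0, 0, 0], [0, 0, 0], 0],
  [[0, 0, 0], [0, 0, 0], 0],
  [[0, 0, 0], [0, 0, 0], 0],
  [[0, 0, 0], [0, 0, 0], 0],
  [[0, 0, 0], [0, 0, 0], 0],
])

```text
clock: 8.85
eef_pos: [0.4729, -0.3559, 0.042]
tool_rot: [0.988, 0.156, 0.0, -0.0]
ft_force: [-1.7, 2.6, 13.4]
grip_width: -0.0003
grasp_force: 6.3
```

Held for over 3.4 s. Raising slowly.

Call:
drive_tool([
  [[0, 0, 1.5], [0, 0, 0], 0],
  [[0, 0, 1.5], [0, 0, 0], 0],
  [[0, 0, 1.5], [0, 0, 0], 0],
  [[0, 0, 1.5], [0, 0, 0], 0],
  [[0, 0, 1.5], [0, 0, 0], 0],
  [[0, 0, 1.5], [0, 0, 0], 0],
  [[0, 0, 1.5], [0, 0, 0], 0],
  [[0, 0, 1.5], [0, 0, 0], 0],
])

```text
clock: 9.52
eef_pos: [0.4725, -0.357, 0.0523]
tool_rot: [0.988, 0.156, -0.0, 0.0]
ft_force: [-0.8, -1.6, 2.4]
grip_width: -0.0002
grasp_force: 1.0
```

Call:
drive_tool([
  [[0, 0, 1.5], [0, 0, 0], 0],
  [[0, 0, 1.5], [0, 0, 0], 0],
  [[0, 0, 1.5], [0, 0, 0], 0],
  [[0, 0, 1.5], [0, 0, 0], 0],
  [[0, 0, 1.5], [0, 0, 0], 0],
  [[0, 0, 1.5], [0, 0, 0], 0],
  [[0, 0, 1.5], [0, 0, 0], 0],
  [[0, 0, 1.5], [0, 0, 0], 0],
])

```text
clock: 10.18
eef_pos: [0.4728, -0.3569, 0.0646]
tool_rot: [0.988, 0.156, -0.0, 0.0]
ft_force: [-2.1, -0.9, 3.6]
grip_width: -0.0001
grasp_force: 1.7
```

Call:
drive_tool([
  [[0, 0, 1.5], [0, 0, 0], 0],
  [[0, 0, 1.5], [0, 0, 0], 0],
  [[0, 0, 1.5], [0, 0, 0], 0],
  [[0, 0, 1.5], [0, 0, 0], 0],
  [[0, 0, 1.5], [0, 0, 0], 0],
  [[0, 0, 1.5], [0, 0, 0], 0],
  [[0, 0, 1.5], [0, 0, 0], 0],
  [[0, 0, 1.5], [0, 0, 0], 0],
])

```text
clock: 10.85
eef_pos: [0.4729, -0.3559, 0.0763]
tool_rot: [0.988, 0.156, 0.0, -0.001]
ft_force: [-1.2, 2.3, 3.5]
grip_width: 0.0005
grasp_force: 1.8
```

Call:
drive_tool([
  [[0, 0, 1], [0, 0, 0], 0],
  [[0, 0, 1], [0, 0, 0], 0],
  [[0, 0, 1], [0, 0, 0], 0],
  [[0, 0, 1], [0, 0, 0], 0],
  [[0, 0, 1], [0, 0, 0], 0],
  [[0, 0, 1], [0, 0, 0], 0],
  [[0, 0, 1], [0, 0, 0], 0],
  [[0, 0, 1], [0, 0, 0], 0],
])

```text
clock: 11.52
eef_pos: [0.4731, -0.3566, 0.0844]
tool_rot: [0.988, 0.156, 0.0, -0.0]
ft_force: [-0.3, 3.6, 2.9]
grip_width: 0.0002
grasp_force: 2.0
```

Call:
drive_tool([
  [[0, 0, 1], [0, 0, 0], 0],
  [[0, 0, 1], [0, 0, 0], 0],
  [[0, 0, 1], [0, 0, 0], 0],
  [[0, 0, 1], [0, 0, 0], 0],
  [[0, 0, 1], [0, 0, 0], 0],
  [[0, 0, 1], [0, 0, 0], 0],
  [[0, 0, 1], [0, 0, 0], 0],
  [[0, 0, 1], [0, 0, 0], 0],
])

```text
clock: 12.18
eef_pos: [0.4727, -0.3573, 0.0923]
tool_rot: [0.988, 0.156, -0.0, 0.001]
ft_force: [0.6, 0.1, 0.5]
grip_width: -0.0
grasp_force: 0.0
```

Call:
drive_tool([
  [[0, 0, 1], [0, 0, 0], 0],
  [[0, 0, 1], [0, 0, 0], 0],
  [[0, 0, 1], [0, 0, 0], 0],
  [[0, 0, 1], [0, 0, 0], 0],
  [[0, 0, 1], [0, 0, 0], 0],
  [[0, 0, 1], [0, 0, 0], 0],
  [[0, 0, 1], [0, 0, 0], 0],
  [[0, 0, 1], [0, 0, 0], 0],
])

```text
clock: 12.85
eef_pos: [0.4729, -0.3568, 0.1004]
tool_rot: [0.988, 0.156, -0.0, 0.0]
ft_force: [0.1, 0.1, -0.5]
grip_width: 0.0001
grasp_force: 0.0
```

Contact was lost smoothly at the rest height. Now moving clear.

Call:
drive_tool([
  [[0, 0, 15], [0, 0, 0], 0],
  [[0, 0, 25], [0, 0, 0], 0],
  [[-10, -5, 25], [0, 0, 0], 0],
  [[-25, -10, 20], [0, 0, 0], 0],
  [[-30, -12, 10], [0, 0, 0], 0],
  [[-30, -12, 0], [0, 0, 0], 0],
  [[-15, -5, 0], [0, 0, 0], 0],
  [[0, 0, 0], [0, 0, 0], 0],
])

```text
clock: 13.52
eef_pos: [0.3599, -0.4018, 0.1961]
tool_rot: [0.988, 0.154, -0.0, 0.0]
ft_force: [0.5, -0.2, -0.9]
grip_width: -0.0
grasp_force: 0.0
```

Run:
```python
from workcell import *
import cv2,numpy as np
a=[]
for n in ['scene','side']:
    im=cv2.cvtColor(camera(n)['image'],cv2.COLOR_RGB2BGR);a.append(cv2.resize(im[120:270,100:300],(400,300)))
cv2.imwrite('pics/o2.png',np.hstack(a));o=get_obs();print(o['clock'],o['eef_pos'],o['ft_force'])
```

```text
13.6167 [ 0.3626238  -0.40100746  0.19564525] [-0.7701526  -0.67346864 -0.21290333]
```

View pics/o2.png

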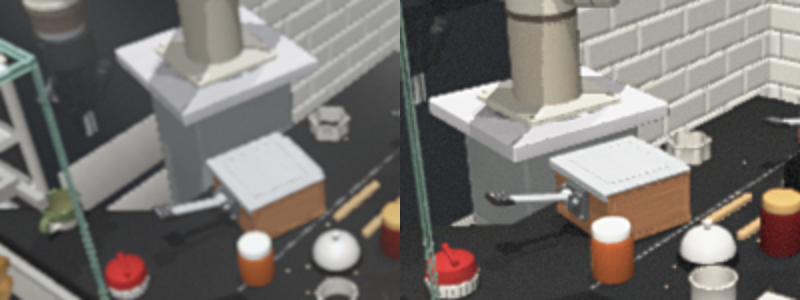

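The lid is fully shut at (265,170) in the scene crop and (620,165) in the side crop. The lever is up, the hand is clear and the nearby items haven't moved.

```bash
python3 -c "from workcell import *;print(job_done())"
```

```text
the job is handed in; nothing more can be done
None
```

I pressed the wide box's lever to its stop, held the lid wide open for over 3 s, then let it down slowly until it was fully shut and moved the hand clear; the job is handed in.

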